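Start up the wet lens edger

ROBOT

A 6-joint arm with a two-finger parallel gripper is mounted at the origin on a cart in front of the work surface, level with it; the furniture and walls round the work are solid. World frame = base frame: x ahead of the robot, y to its left, z up, the work surface at z = 0. Lengths are in mm, angles in rad, forces in N, time in s.
With the tool pointing down it reaches from about 275 to 875 mm from the base axis. Payload 12.5 kg.
Tool frame: the origin (TCP) lies midway between the tips of the shut fingers; the grasp point (between the pads) lies manip.tcp_to_grasp behind it (manip.tcp_to_grasp is the distance from the TCP to the grasp point, in mm); z points along the fingers, y is the line along which they close (so a half turn about z gives the same grasp; the last joint's range is limited). The gripper opens to 85 mm and grips with 20 to 120 N. Pads are 22 mm wide; open, the fingers measure 114 mm over their backs; the gripper's body (76 mm by 85 mm) begins 54 mm behind the grasp point. The pads swing forward as they close: fully open they stand 13 mm farther back than shut.
Start: joints at [-1.333, 0.351, 1.652, -0, 1.139, -0.085], TCP at [174.492, -521.572, 231.29] pointing down, gripper open.
Joint ranges: [-2.75, 2.75], [-0.79, 2.1], [0.01, 2.65], [-1.57, 4.71], [0.07, 3.14], [-2.87, 2.87]. Speed limits (rad/s): [2.22, 2.22, 2.79, 3.14, 3.14, 3.14].

INTERFACE

Orientations are given as a unit quaternion [w, x, y, z].
In Python, from plant import manip gives the robot as it stands.
- The arm moves only by the shell command python3 jog.py [FORCE], which reads ROWS from standard input. ROWS is a JSON list of rows, 1 to 20 of them, each written [[dx, dy, dz], turn, opening]: dx, dy, dz in units of 25 mm, then a turn about the tool's z in rad, then the finger opening in mm; each row is the pose to reach, as a shift and turn from the pose commanded when the command began, along the tool's axes at that moment; what a row does not reach only later rows make up. A row lasts 1/10 s, in which the tool goes at most 50 mm and 0.15 rad, less where a joint would pass 70% of its speed; a pose out of reach is approached as far as the arm can. The fingers move at their own pace and stop on an object; FORCE is the grip in N (left out, the last holds). Time passes only in rows, so rows that do not move let the fingers close. It prints the time, the measured TCP pose, the force, the opening and the grip force at its end. Input that does not fit is refused with a message, and nothing moves.
- manip.sense(): the state, without advancing time (a new reading comes with each control period).
- manip.grab_frame(name): name is "scene" or "top"; returns the picture (480x640x3 uint8, red, green, blue); there is no depth.
- manip.get_calibration(name): a dict with "fov_y" (degrees; the focal length in pixels is half the picture's height over the tangent of half this angle, whatever the lens; pixels are square), "cx", "cy" (the principal point, pixels), "R" (3x3) and "t" (3): a world point X has camera coordinates R X + t. Camera axes: x right, y down, z forward; pixel columns grow to the right and rows downward; lengths in mm; the calibration is good to about 2 mm. A picture is of the moment at which its call begins. get_calibration takes no time and is no camera call.
- manip.job_done(): hands the job in; it is judged then, once.
The state is a dict: "clock": time; "joints": joint angles; "qd": joint speeds; "tau": joint torques, N m; "tool_pos": TCP position; "ee_rot": TCP orientation; "contact_force": force on the tool from outside, world axes, zero at the start; "ft_torque": the same for the moment, N m; "gripper_width": finger opening in mm; "finger_force": force on a finger pad.
Only numpy, scipy, OpenCV 4.12 (cv2) and the standard library are available. Lean on these libraries where they do the work, as an engineer would, in place of code of your own. Each camera call takes 0.05 s, during which the arm holds its last target. There are 200 camera calls.

TASK

Bring the bench lens edger into operation with light touches of the fingertips, grasping nothing: push the clear splash guard down until it is fully shut, then press the raised near end of the black mains rocker fully down, then that of the blue coolant-pump rocker, and last press and let go of the green start button, so that the wheels never run open, unpowered or dry. The switches may sit in any order on the deck; keep off the red stop button, press gently, and leave the loose things round the machine where they are.

Things in the scene. Friction and masses are not known exactly. Their poses are not given: they have to be found in the camera images.
- edger: bench lens edger, grey, 300 x 320 mm, up to 147 mm high, fixed to the desk; in front a level control deck 75 mm above the desk (with a pale grey plate), behind it the bay with the grinding wheels. Origin: centre of the footprint on the desk; x points from the operator's side to the back, y to the left, z up. The deck reaches from x = -160 to -20 mm, the bay from there to x = 140 mm
- guard (a joint): clear splash guard over the wheel bay, 140 mm deep and 188 mm wide, with a 44 mm front lip, hinged at the back; 0 rad = fully shut (level), grows as it is raised (0.35 to 0.65 at the start, limit 1.25). A stiff hinge holds it wherever it is left; 1 to 3 N down on the orange pad moves it. When shut its plate is 142 mm and the top of the pad 156 mm above the desk
- guard_press (a point): top centre of the soft orange rubber finger pad, 56 x 90 x 14 mm, which gives about 1 mm per N, on the outside of the guard near its free front edge; moves with the guard, 110 mm in front of the hinge axis and 16 mm above it when shut
- guard_hinge (a point): centre of the guard's hinge axis (parallel to the edger's y), 140 mm above the desk; fixed to the edger
- black_rocker (a joint): black two-position rocker (mains), 28 mm wide, 48 mm long along the edger's x, on a grey bezel 66 x 44 mm; 0 = off with the near (operator's) half standing up about 24 degrees, 0.42 rad = on with the near half pressed level. Its stiff action stays wherever it is left, so press it over fully; it needs about 2 to 3 N at the near end
- black_rocker_press (a point): spot to press, top of the soft silicone boot (white dot, 20 x 24 mm, gives up to 7 mm at about 1.2 N per mm) on the near half of the black rocker, 13 mm from its pivot; 101 mm above the desk when off, 96 mm when on; moves with the rocker
- blue_rocker (a joint): blue two-position rocker (coolant pump), same kind and values as the black one: 0 = off, 0.42 rad = on
- blue_rocker_press (a point): spot to press on the boot of the blue rocker (white dot), same dimensions and softness as on the black one
- start_button (a joint): green start push button, 26 mm across; 0 = up, 0.006 m = fully down; the spring (1.5 N at rest, 5 N fully down) brings it up again. It counts as pressed beyond 0.003 m
- start_button_top (a point): centre of the top of the green button, 111 mm above the desk when up; on the operator's end of the start/stop station (light grey block, 108 x 56 x 14 mm)
- stop_button (a joint): red stop push button, same make as the green one; must not be pressed
- stop_button_top (a point): centre of the top of the red button, 50 mm behind the green one (edger's +x) at the same height
- black_rocker_switch: bezel of the black rocker, 66 x 44 x 10 mm, fixed on the deck, 90 mm in front of the edger's centre; origin: centre of its underside
- blue_rocker_switch: bezel of the blue rocker, same size; fixed on the deck. The two bezels and the start/stop station share three places 100 mm apart, in any order
- station: start/stop station, light grey block 108 x 56 x 14 mm, fixed on the deck; origin: centre of its underside
- bottle: small white bottle, 38 mm across, 76 mm high, loose on the desk to the right of the edger; origin: centre of its underside
- stone: teal dressing stone, 38 x 92 x 11 mm, loose on the desk to the right of the edger; origin: centre of its underside
- glasses: folded wire spectacles, 39 x 140 x 27 mm, loose on the desk to the left of the edger; origin: centre of their underside

How it is judged:
By the outcome, as a careful person would: the job done as asked, in the order asked, and still so for the second after the job is handed in, with the robot touching nothing.
It also fails if it takes over 48 s, if anything falls off the work surface, if the arm or the gripper's body presses on something with over 40 N, if the wrist force passes 120 N, or if a joint passes its speed limit or range.

## Working session

There is one attempt and no reset: what is moved stays moved. The work goes in short steps, Python scripts to look and compute and a shell command to move; the robot and the scene stay as the last step left them, time stands still between calls to the robot, and variables do not carry over. Pictures are saved under pics/ and viewed, at most 10 in all, crops included, and the job is handed in when it is done.

```bash
mkdir -p pics; ls
python3 - <<'E'
from plant import manip
import cv2
for n in ("scene","top"):
    im=manip.grab_frame(n); cv2.imwrite(f"pics/{n}0.png",im[:,:,::-1]); c=manip.get_calibration(n); print(n,c)
s=manip.sense(); print(s)
E
```

```text
jog.py
pics
plant.py
scene {'fov_y': 43.590525858633164, 'cx': 333.1880099208462, 'cy': 246.85897400405392, 'R': array([[-0.58596553, -0.810109  ,  0.01917828],
       [-0.55292355,  0.38241345, -0.7402942 ],
       [ 0.59238496, -0.44439101, -0.67200945]]), 't': array([423.71227068, 395.67156505, 919.20510139])}
top {'fov_y': 52.40188261350994, 'cx': 317.25593277575905, 'cy': 238.20614812194685, 'R': array([[-0.00915039, -0.99984654,  0.01493879],
       [-0.98738693,  0.0066729 , -0.15818507],
       [ 0.15806111, -0.01619782, -0.98729647]]), 't': array([ 89.17558801, 582.30788227, 973.79560319])}
{'clock': 0.1, 'joints': array([-1.33260655e+00,  3.51168344e-01,  1.65234292e+00,  1.43764213e-05,
        1.13909477e+00, -8.46065185e-02]), 'qd': array([-0.00089792, -0.0007349 , -0.00179906, -0.00054386, -0.00150783,
        0.00055336]), 'tau': array([ 1.42435918e-03, -5.06832182e+01, -2.91876787e+01, -1.07085887e-04,
        2.56515312e-03,  2.27015505e-06]), 'tool_pos': array([ 174.42679624, -521.30481765,  230.82645812]), 'ee_rot': array([-5.05697936e-04,  9.87003926e-01,  1.60695346e-01, -3.23633838e-05]), 'contact_force': array([-1.31066954, -0.4561181 , -0.07103925]), 'ft_torque': array([ 0.07677048, -0.01090921, -0.02606796]), 'finger_force': 0.0, 'gripper_width': 85.60888263938979}
```

View pics/scene0.png

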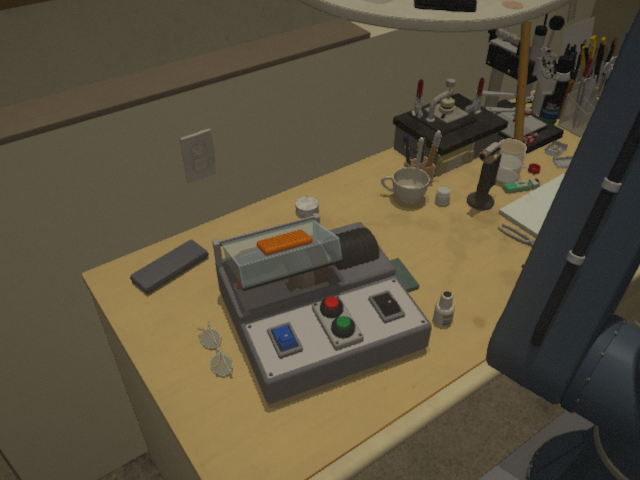

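View pics/top0.png

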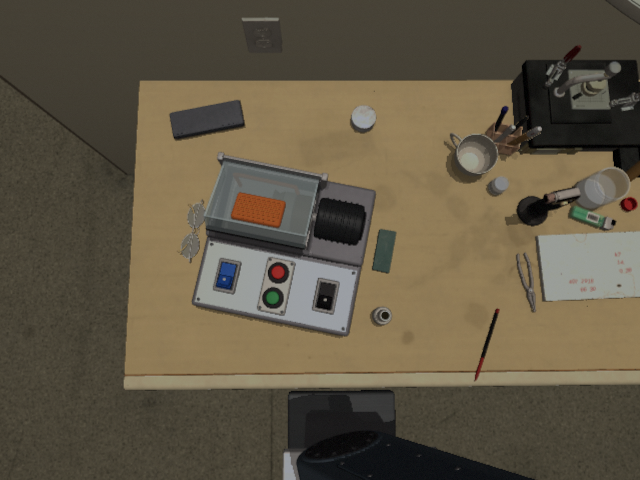

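The top view shows blue (227,276), start/stop (275,298)/(278,272), black (326,296) and pad (258,209). The scene view shows the same items at (286,338), (344,325)/(332,306), (388,305) and (286,242). I'll enlarge both.

```bash
cat > h.py <<'E'
import numpy as np, cv2
from plant import manip
def P(n):
    c=manip.get_calibration(n); f=240/np.tan(np.radians(c['fov_y']/2))
    K=np.array([[f,0,c['cx']],[0,f,c['cy']],[0,0,1]])
    return K@np.c_[c['R'],c['t']]
PS,PT=P('scene'),P('top')
def tri(s,t):
    X=cv2.triangulatePoints(PS,PT,np.array(s,float).reshape(2,1),np.array(t,float).reshape(2,1))[:,0]
    return X[:3]/X[3]
def proj(M,X):
    p=M@np.r_[X,1]; return p[:2]/p[2]
def onz(M,p,z):
    A=np.c_[M[:,0],M[:,1],-np.r_[p,1]]; return np.linalg.solve(A,-(M[:,2]*z+M[:,3]))[:2]
E
python3 - <<'E'
from h import *
s=cv2.imread('pics/scene0.png');t=cv2.imread('pics/top0.png')
a=cv2.resize(s[220:370,220:430],None,fx=3.8,fy=3.8,interpolation=cv2.INTER_CUBIC)
b=cv2.resize(t[180:340,185:385],None,fx=3.7,fy=3.7,interpolation=cv2.INTER_CUBIC)
cv2.imwrite('pics/a.png',a);cv2.imwrite('pics/b.png',b)
def cen(im,lo,hi,x0,x1,y0,y1):
    m=cv2.inRange(cv2.cvtColor(im,cv2.COLOR_BGR2HSV),lo,hi); k=np.zeros_like(m);k[y0:y1,x0:x1]=m[y0:y1,x0:x1]
    n,l,st,c=cv2.connectedComponentsWithStats(k);i=1+st[1:,4].argmax();return c[i],st[i]
for nm,lo,hi in (('green',(50,120,50),(85,255,255)),('red',(0,150,80),(6,255,255)),('blue',(100,150,60),(125,255,255)),('pad',(7,150,80),(18,255,255))):
    p,q=cen(s,lo,hi,220,430,220,370),cen(t,lo,hi,185,385,180,340); print(nm,p,q,tri(p[0],q[0]).round(1))
E
```

```text
green (array([342.91071429, 321.41071429]), array([336, 317,  14,  10, 112], dtype=int32)) (array([272.11678832, 297.31386861]), array([266, 291,  13,  14, 137], dtype=int32)) [458.5 173.3 106.7]
red (array([331.1884058 , 302.44927536]), array([325, 297,  14,  13, 138], dtype=int32)) (array([277.62406015, 271.84210526]), array([271, 266,  14,  13, 133], dtype=int32)) [507.7 163.  104.8]
blue (array([282.71751412, 332.94350282]), array([273, 326,  20,  15, 177], dtype=int32)) (array([225.84084084, 275.33933934]), array([216, 263,  20,  26, 333], dtype=int32)) [504.1 266.6  94.6]
pad (array([283.71391753, 241.90206186]), array([257, 230,  55,  25, 776], dtype=int32)) (array([258.03810976, 209.49466463]), array([ 231,  193,   54,   34, 1312], dtype=int32)) [613.2 193.2 188.3]
```

View pics/a.png

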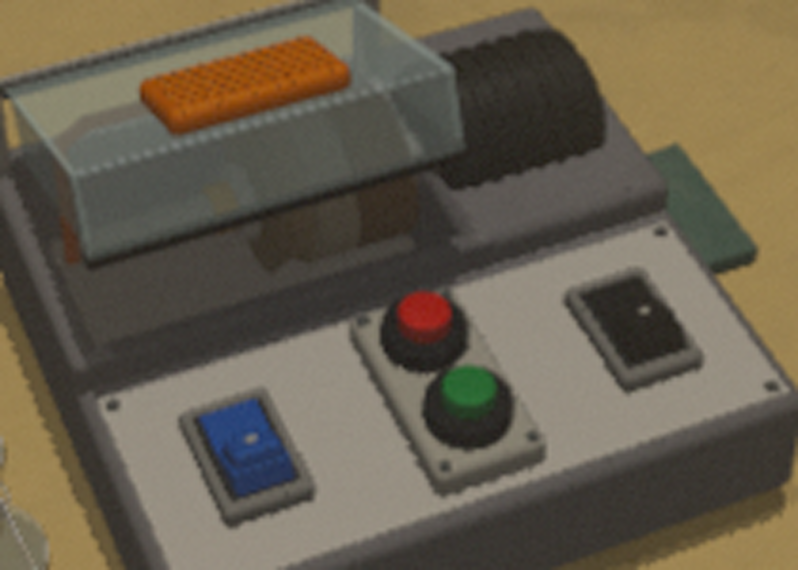

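View pics/b.png

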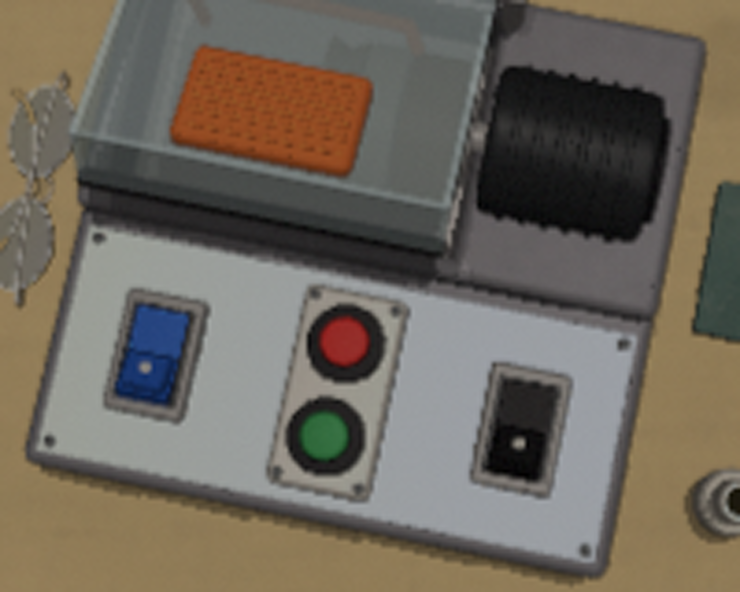

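Run:
```python
from h import *
pts={'blue':((285.6,335.5),(224.2,279.2),101),'black':((389.2,301.3),(325,299.4),101),'green':((342.9,321.4),(272.1,297.3),111),'red':((331.2,302.4),(277.6,271.8),111)}
for k,(s,t,z) in pts.items(): print(k,tri(s,t).round(1),onz(PS,s,z).round(1),onz(PT,t,z).round(1))
# fit edger pose + guard; slots y=+100,0,-100 +offset
from scipy.optimize import least_squares
M={'blue':(-103,100,101),'black':(-103,-100,101),'green':(-115,0,111),'red':(-65,0,111)}
def W(p,q):
    c,s=np.cos(p[2]),np.sin(p[2]); return np.array([p[0]+c*q[0]-s*q[1],p[1]+s*q[0]+c*q[1],q[2]])
# corners of the deck/edger foot: only for edger y-centre, not needed
f=lambda p:np.concatenate([np.r_[proj(PS,W(p,M[k]))-pts[k][0],proj(PT,W(p,M[k]))-pts[k][1]] for k in M])
r=least_squares(f,[570,150,-.2]); print(r.x.round(3),r.fun.round(1))
for k in M: print(k,W(r.x,M[k]).round(1))
# pad top quad in zoomed crops (front-left, front-right, back-right, back-left)
b=np.array([[173,133],[350,172],[371,80],[201,47]])/3.7+[184.7,179.7]
a=np.array([[176,118],[349,72],[312,40],[146,84]])/3.8+[219.7,219.7]
C=np.array([tri(x,y) for x,y in zip(a,b)]);print(C.round(1),C.mean(0).round(1))
c,s=np.cos(r.x[2]),np.sin(r.x[2]);print('pad in edger',(np.array([[c,s],[-s,c]])@(C.mean(0)[:2]-r.x[:2])).round(1))
```

```text
blue [495.  267.7  98. ] [493. 269.] [494.7 267.1]
black [454.   71.4  98.7] [452.5  72.9] [454.   71.5]
green [458.5 173.3 106.7] [455.5 175.5] [458.5 173.1]
red [507.7 163.  104.9] [503.  166.2] [507.4 162.8]
[ 5.72104e+02  1.49959e+02 -2.05000e-01] [ 0.6  0.5 -0.9  1.6  0.5  0.5 -0.7  1.6 -0.4 -2.  -0.1 -0.5 -0.4 -2.6
 -0.2 -0.6]
blue [491.6 268.8 101. ]
black [450.9  73.  101. ]
green [459.5 173.3 111. ]
red [508.5 163.2 111. ]
[[598.9 238.2 201.5]
 [580.7 154.6 200.1]
 [629.4 144.4 180.7]
 [645.8 227.9 182.6]] [613.7 191.3 191.2]
pad in edger [32.3 48.9]
```
Rocker: blue triangulated 495,267.7; fit x=-103 might be slightly off (off state: 13cos24 - ... boot height tilts dot forward; the dot when off: point(-13,h) rotated near end up... tilt moves it towards back? off = near end up by 24°, point above rises and shifts back: x = -13cos24 + h sin24... with h~8 → -8.6; but given 101 vs 96 heights.) 13 mm from its pivot when level presumably: on at x=-103, off at ~ -98. That matches triangulation 495 vs 491.6 and 454 vs 451. So press starts at -98 and ends at -103. Press at ~-102. Good.

Careful with the scale: shifts go in units of 25 mm. That gives: 641.5 mm is 25.66, -537.4 mm is -21.496.

```bash
echo '[[[0.8,-0.6,-1.6],0.1,0],[[2,-1.6,-2.4],0.2,0],[[3.6,-3,-2.4],0.3,0],[[5.2,-4.4,-2.4],0.4,0],[[6.8,-5.6,-2.4],0.528,0],[[8.2,-6.8,-2.4],0.528,0],[[9.6,-8,-2.4],0.528,0],[[11,-9.2,-2.4],0.528,0],[[12.4,-10.4,-2.4],0.528,0],[[13.8,-11.6,-2.4],0.528,0],[[15.2,-12.8,-2.4],0.528,0],[[16.6,-14,-2.4],0.528,0],[[18,-15.2,-2.4],0.528,0],[[19.4,-16.4,-2.4],0.528,0],[[20.8,-17.6,-2.4],0.528,0],[[22.2,-18.8,-2.4],0.528,0],[[23.6,-19.88,-2.4],0.528,0],[[24.72,-20.72,-2.4],0.528,0],[[25.36,-21.24,-2.4],0.528,0],[[25.66,-21.496,-2.4],0.528,0]]' | python3 jog.py
```

```bash
cat > st.py <<'E'
from h import *
from scipy.spatial.transform import Rotation as R
s=manip.sense();q=s['ee_rot'];r=R.from_quat(np.r_[q[1:],q[0]]).as_matrix()
E0=np.array([572.1,150.0]);c,n=np.cos(-.205),np.sin(-.205);T=np.array([[c,n],[-n,c]])
print('t',round(s['clock'],2),'edger xyz',np.r_[T@(s['tool_pos'][:2]-E0),s['tool_pos'][2]].round(1),'axis x',r[:,0].round(3),'F',s['contact_force'].round(2),'w',s['gripper_width'].round(1))
E
python3 st.py
```

```text
clock: 2.1
tool_pos: [612.7, 193.0, 290.3]
ee_rot: [0.0, 0.995, -0.102, -0.001]
contact_force: [-0.3, -0.0, 0.2]
gripper_width: 0.3
finger_force: 0.0Traceback (most recent call last):
  File "st.py", line 5, in <module>
    print('t',round(s['clock'],2),'edger xyz',np.r_[T@(s['tool_pos'][:2]-E0),s['tool_pos'][2]].round(1),'axis x',r[:,0].round(3),'F',s['contact_force'].round(2),'w',s['gripper_width'].round(1))
                                                                                                                                                                     ^^^^^^^^^^^^^^^^^^^^^^^^
AttributeError: 'float' object has no attribute 'round'
```

```bash
sed -i "s/s\['gripper_width'\].round(1)/s['gripper_width']/" st.py
echo '[[[0,0,1.6],0,0],[[0,0,3],0,0],[[0,0,3.44],0,0],[[0,0,3.6],0,0],[[0,0,3.76],0,0],[[-0.04,0,3.92],0,0],[[-0.12,0,4.08],0,0],[[-0.2,0,4.24],0,0],[[-0.28,0,4.4],0,0],[[-0.36,0,4.56],0,0],[[-0.4,0,4.72],0,0],[[-0.44,0,4.88],0,0],[[-0.48,0,5.04],0,0],[[-0.52,0,5.16],0,0],[[-0.56,0,5.28],0,0],[[-0.56,0,5.36],0,0]]' | python3 jog.py ; python3 st.py
```

```text
clock: 3.7
tool_pos: [598.5, 194.4, 157.0]
ee_rot: [0.0, 0.995, -0.102, -0.0]
contact_force: [0.2, 0.2, 0.9]
gripper_width: -0.1
finger_force: 0.5
t 3.7 edger xyz [ 16.8  48.9 157. ] axis x [ 0.979 -0.204 -0.   ] F [0.24 0.19 0.86] w -0.1161387585869795
```

Scaled: 3 mm is 0.12, 2 mm is 0.08.

```bash
echo '[[[0,0,0.04],0,0],[[0,0,0.08],0,0],[[0,0,0.12],0,0],[[0,0,0.12],0,0]]' | python3 jog.py|sed -n '2p;4p'; echo '[[[0,0,0.04],0,0],[[0,0,0.08],0,0],[[0,0,0.08],0,0]]' | python3 jog.py|sed -n '2p;4p';echo '[[[0,0,0.04],0,0],[[0,0,0.04],0,0]]' | python3 jog.py|sed -n '2p;4p'
```

```text
tool_pos: [598.6, 194.4, 154.3]
contact_force: [-1.2, 0.1, 1.7]
tool_pos: [598.7, 194.4, 152.3]
contact_force: [-1.2, -0.1, 3.7]
tool_pos: [598.7, 194.4, 151.4]
contact_force: [-3.2, -0.6, 4.8]
```

Scaled: -118 mm is -4.72, -60 mm is -2.4.

```bash
echo '[[[0,0,-0.4],0,0],[[0,0,-1.6],0,0],[[-1.2,1.2,-2.2],0,0],[[-2.4,2.6,-2.2],0,0],[[-3.4,4.2,-1.8],0,0],[[-4.4,5.52,-1],0,0],[[-4.72,5.92,0],0,0],[[-4.74,6,0.6],0,0],[[-4.74,6,0.6],0,0]]' | python3 jog.py; python3 st.py
python3 - <<'E'
from h import *
s=manip.grab_frame('scene')[:,:,::-1];t=manip.grab_frame('top')[:,:,::-1]
f=lambda i,f:cv2.resize(i,None,fx=f,fy=f,interpolation=cv2.INTER_CUBIC)
cv2.imwrite('pics/c.png',np.hstack([f(s[210:370,210:430],1.8),f(t[170:330,185:385],1.8)]))
E
```

```text
clock: 5.5
tool_pos: [451.2, 71.3, 135.4]
ee_rot: [0.0, 0.995, -0.103, -0.001]
contact_force: [-0.0, -0.1, 0.7]
gripper_width: -0.1
finger_force: 0.0
t 5.5 edger xyz [-102.3 -101.7  135.4] axis x [ 0.979 -0.204 -0.002] F [-0.04 -0.07  0.66] w -0.14604892213288934
```

View pics/c.png

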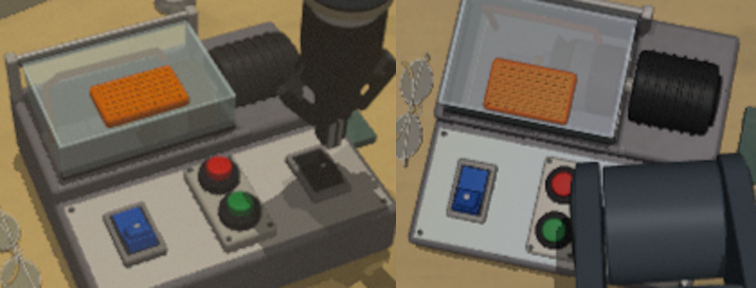

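Guard is down flat over the bay. The fingers stand above the black rocker, whose dot is at about (322,165) in the crop.

Scaled: 39 mm is 1.56, 37 mm is 1.48.

```bash
echo '[[[0,0,0.8],0,0],[[0,0,1.12],0,0],[[0,0,1.28],0,0],[[0,0,1.4],0,0],[[0,0,1.48],0,0],[[0,0,1.56],0,0],[[0,0,1.56],0,0]]' | python3 jog.py|sed -n '2p;4p'; for i in 1 2 3; do echo '[[[0,0,0.04],0,0],[[0,0,0.08],0,0],[[0,0,0.08],0,0]]' | python3 jog.py|sed -n '2p;4p';done
```

```text
tool_pos: [452.0, 71.8, 97.4]
contact_force: [-2.3, 1.0, 3.2]
tool_pos: [452.0, 71.7, 95.2]
contact_force: [-3.4, 0.7, 3.9]
tool_pos: [451.9, 71.7, 93.1]
contact_force: [-3.3, 0.6, 4.7]
tool_pos: [452.0, 71.7, 91.3]
contact_force: [-4.4, 0.3, 7.2]
```

```bash
echo '[[[0,0,-0.4],0,0],[[0,0,-1.4],0,0],[[0,-1,-2.2],0,0],[[0,-2.6,-2.2],0,0],[[0,-4.4,-2.2],0,0],[[0,-6,-2.2],0,0],[[0,-7.4,-2],0,0],[[0,-7.96,-1.8],0,0],[[0,-8.04,-1.8],0,0],[[0,-8.04,-1.8],0,0]]' | python3 jog.py; python3 st.py
python3 - <<'E'
from h import *
s=manip.grab_frame('scene')[:,:,::-1];t=manip.grab_frame('top')[:,:,::-1]
f=lambda i,f:cv2.resize(i,None,fx=f,fy=f,interpolation=cv2.INTER_CUBIC)
cv2.imwrite('pics/d.png',np.hstack([f(s[260:350,340:440],4),f(t[260:350,285:385],4)]))
E
```

```text
clock: 8.2
tool_pos: [492.9, 267.7, 136.3]
ee_rot: [0.0, 0.995, -0.102, -0.0]
contact_force: [-1.0, 0.7, 0.4]
gripper_width: 0.2
finger_force: 0.0
t 8.2 edger xyz [-101.5   99.2  136.3] axis x [ 0.979 -0.204 -0.   ] F [-0.96  0.66  0.41] w 0.21051814020145662
```

View pics/d.png

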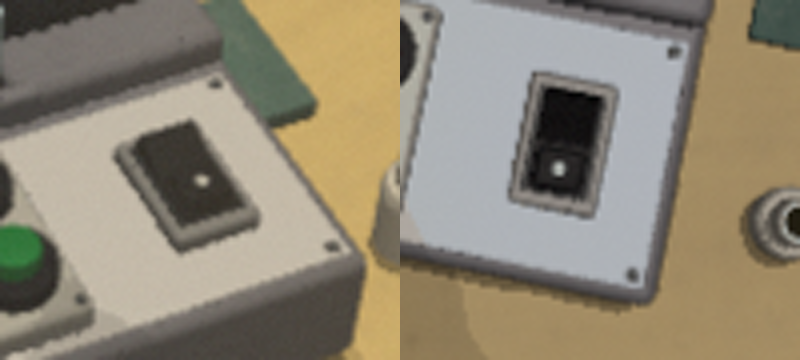

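The far end of the black rocker now stands up and the near end is level. Its dot is at (390.1,304.9) in the scene view and (324.4,301.9) in the top view. Next is blue, pressed the same way.

```bash
python3 -c "
from h import *
print(tri((390.1,304.9),(324.4,301.9)).round(1),'was 454,71.4,98.7')
C=np.cos(-.205);S=np.sin(-.205)
for x in (-103,-102,-101): print(x,[proj(M,[572.1+C*x+S*101,150+S*x-C*101,95+(-103-x)*-.4]).round(1) for M in (PS,PT)])"
echo '[[[0,0,0.8],0,0],[[0,0,1.12],0,0],[[0,0,1.28],0,0],[[0,0,1.4],0,0],[[0,0,1.48],0,0],[[0,0,1.56],0,0],[[0,0,1.6],0,0],[[0,0,1.64],0,0],[[0,0,1.68],0,0],[[0,0,1.72],0,0],[[0,0,1.72],0,0]]' | python3 jog.py|sed -n '2p;4p'; echo '[[[0,0,0.04],0,0],[[0,0,0.08],0,0],[[0,0,0.08],0,0]]' | python3 jog.py|sed -n '2p;4p'
```

```text
[449.4  72.6  93.9] was 454,71.4,98.7
-103 [array([389.9, 303.9]), array([324.6, 301.2])]
-102 [array([389.7, 303.4]), array([324.8, 300.7])]
-101 [array([389.4, 302.9]), array([324.9, 300.2])]
tool_pos: [492.9, 268.6, 93.2]
contact_force: [-3.2, 1.3, 4.3]
tool_pos: [493.0, 268.6, 91.4]
contact_force: [-3.6, 1.3, 7.0]
```

```bash
echo '[[[0,0,-0.4],0,0],[[0,0,-1.4],0,0],[[-0.2,1,-2.2],0,0],[[-0.4,2.4,-2.2],0,0],[[-0.56,3.52,-2],0,0],[[-0.64,3.98,-1.8],0,0],[[-0.64,3.98,-1.8],0,0],[[-0.64,3.98,-1.8],0,0]]' | python3 jog.py; python3 st.py
python3 - <<'E'
from h import *
s=manip.grab_frame('scene')[:,:,::-1];t=manip.grab_frame('top')[:,:,::-1]
f=lambda i,f:cv2.resize(i,None,fx=f,fy=f,interpolation=cv2.INTER_CUBIC)
cv2.imwrite('pics/e.png',np.hstack([f(s[280:370,240:360],3.3),f(t[250:340,190:310],3.3)]))
E
```

```text
clock: 10.5
tool_pos: [457.8, 174.9, 136.5]
ee_rot: [-0.0, 0.995, -0.103, 0.0]
contact_force: [-0.1, -0.0, -0.3]
gripper_width: -0.0
finger_force: 0.0
t 10.5 edger xyz [-117.     1.1  136.5] axis x [ 0.979 -0.204  0.001] F [-0.11 -0.04 -0.32] w -0.01933705516630743
```

View pics/e.png

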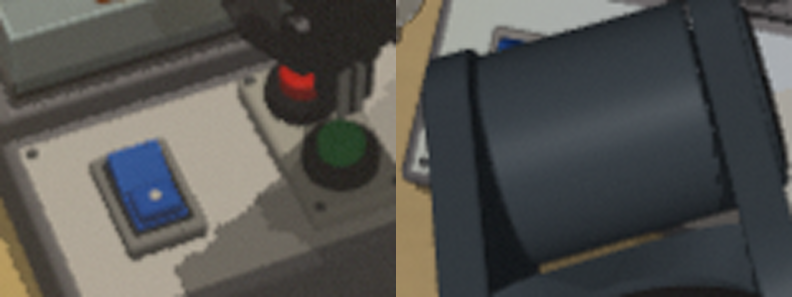

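The blue rocker's far end is up, and its dot moved to (286.6,338.7), the same shift as on the black one. The fingers are above green and clear of red, so I'll press and release start.

Scaled: 30 mm is 1.2, 28 mm is 1.12.

```bash
echo '[[[0,0,0.6],0,0],[[0,0,0.84],0,0],[[0,0,0.96],0,0],[[0,0,1.04],0,0],[[0,0,1.12],0,0],[[0,0,1.16],0,0],[[0,0,1.2],0,0],[[0,0,1.2],0,0]]' | python3 jog.py|sed -n '2p;4p'
```

```text
tool_pos: [457.3, 174.5, 106.5]
contact_force: [-2.3, 2.5, 3.2]
```

```bash
echo '[[[0,0,0.04],0,0],[[0,0,0.04],0,0],[[0,0,0.04],0,0]]' | python3 jog.py|sed -n '2p;4p'; python3 st.py
```

```text
tool_pos: [457.3, 174.5, 105.4]
contact_force: [-0.9, 2.6, 4.2]
t 11.7 edger xyz [-117.4    0.6  105.4] axis x [ 0.979 -0.204  0.   ] F [-0.92  2.6   4.22] w -0.13889142503942
```

Scaled: 290 mm is 11.6, 280 mm is 11.2.

```bash
echo '[[[0,0,-0.32],0,0],[[0,0,-1.2],0,0],[[0,0,-2.6],0,0],[[-0.6,1.6,-4],0,0],[[-1.2,3.4,-5.2],0,0],[[-1.8,5.2,-6],0,0],[[-2,7,-6.4],0,0],[[-2,8.6,-6.4],0,0],[[-2,10,-6.4],0,0],[[-2,11.2,-6.4],0,0],[[-2,11.6,-6.4],0,0],[[-2,11.6,-6.4],0,0]]' | python3 jog.py|sed -n '2p;4p'
python3 - <<'E'
from h import *
s=manip.grab_frame('scene')[:,:,::-1];t=manip.grab_frame('top')[:,:,::-1]
f=lambda i,f:cv2.resize(i,None,fx=f,fy=f,interpolation=cv2.INTER_CUBIC)
cv2.imwrite('pics/f.png',np.hstack([f(s[210:390,195:435],1.6),f(t[170:350,170:410],1.6)]))
E
```

```text
tool_pos: [348.7, -100.2, 265.4]
contact_force: [-0.1, 0.2, -0.1]
```

View pics/f.png

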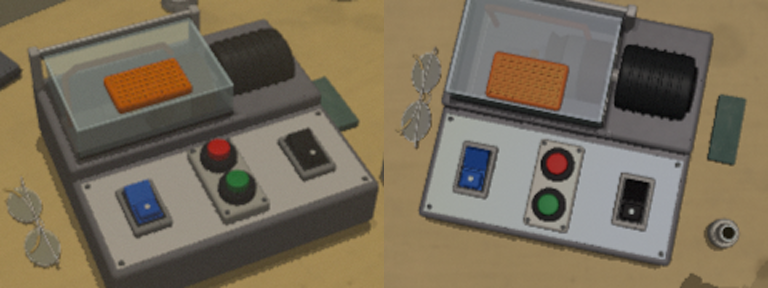

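The view shows the guard shut, both rockers over, green back up, and the loose things undisturbed.

```bash
python3 -c "
from plant import manip
print(manip.job_done())"
```

```text
the job is handed in; nothing more can be done
None
```

I shut the guard, pressed the black rocker and then the blue one fully over, and pressed and released the green start button last. I kept off the red stop button, left the loose things where they were, and handed the job in with the arm clear.

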